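# Change over the twin-station curing unit

## Robot

A 6-joint arm with a two-finger parallel gripper is mounted at the origin on a cart in front of the work surface, level with it; the furniture and walls round the work are solid. World frame = base frame: x ahead of the robot, y to its left, z up, the work surface at z = 0. Lengths are in m, angles in rad, forces in N, time in s.
With the tool pointing down it reaches from about 0.25 to 0.725 m from the base axis. Payload 4 kg.
Tool frame: the origin (TCP) lies at the very end of the fingers, on their centre line; the grasp point (between the pads) lies 19 mm behind it; z points along the fingers, y is the line along which they close (so a half turn about z gives the same grasp; the last joint's range is limited). The gripper opens to 85 mm and grips with 20 to 120 N. Pads are 22 mm wide; open, the fingers measure 114 mm over their backs; the gripper's body (76 mm by 85 mm) begins 54 mm behind the grasp point. The pads swing forward as they close: fully open they stand 13 mm farther back than shut.
Start: joints at [-1.297, 0.241, 0.005, 1.335, 0, 1.571], TCP at [0.135, -0.481, 0.231] pointing down, gripper open.
Joint ranges: [-2.72, 2.72], [-1.05, 1.87], [-1.09, 1.28], [-1.99, 2.15], [-1.42, 1.44], [-3.14, 3.14]. Speed limits (rad/s): [2.79, 2.79, 3.14, 3.14, 3.14, 3.14].

## Interface

Orientations are given as a unit quaternion [x, y, z, w].
In Python, from workcell import bot, vision, workorder gives the robot as it stands.
- The arm moves only by the shell command python3 -m creep 'ROWS' [OPENING]. ROWS is JSON, a list of rows, each a list of 2 entries, a list of its own where there are three numbers: the shift along the tool's x, y, z in mm, then the turn, a rotation vector about the tool's x, y, z in rad. In form: [[[dx, dy, dz], [wx, wy, wz]], ...]. A call has 1 to 12 rows; each row shifts and turns the commanded pose from where the row before left it, along the tool's axes as they then stand; what a row does not reach is not made up. A row lasts 1/8 s, in which the tool goes at most 62.5 mm and 10.7 degrees, less where a joint would pass 70% of its speed; a pose out of reach is approached as far as the arm can. A call is refused whole if a number of a shift passes 62.5 or a number of a turn 0.188, either way. A call with a gripper value outside its range is refused whole. OPENING is the finger opening in mm, from 0 to 85.4, set as the call begins (- or left out, the last holds). The fingers move at their own pace and stop on an object; the grip force is fixed at half the most. Time passes only in rows, so rows that do not move let the fingers close. It gives the time, the measured TCP pose, the force, the opening and the grip force at its end, in the units of the state.
- bot.get_obs(): the state, without advancing time (a new reading comes with each control period).
- vision.camera(name): name is "side" or "top"; returns a dict with "image" (384x512x3 uint8, blue, green, red), "z_map" (384x512 float32, m along the optical axis (not along the pixel's ray), 0 where there is no reading), "K" (3x3 intrinsics, pixels), "rvec" (rotation vector, rad) and "tvec" (3), from world to camera coordinates, as OpenCV has them. Camera axes: x right, y down, z forward; pixel columns grow to the right and rows downward; lengths in m; the calibration is good to about 2 mm. A picture is of the moment at which its call begins.
- workorder.job_done(): hands the job in; it is judged then, once.
Trained networks look in a picture, given as the dict that the camera call returned (one of the last four; its "shot" number tells which), for a name from the list of things; names that differ only in an ending like _2 or _b are one class to them, and where a whole thing is asked for, a point or a joint stands for the part that bears it (a point fixed in the world has none). Each returns a list of dicts, best first, with "score" (0 to 1); they miss things now and then, are a little off and sometimes report something else, mostly with a low value. They report only what shows in the picture. A call takes as long as a camera call. They do not tell look-alikes from the thing itself.
- vision.spot_in(picture, query): "position" ([column, row] in pixels, amid what is visible of it).
- vision.place_of(picture, query): "position" ([column, row] in pixels: a listed point, or the origin of a listed thing).
The state is a dict: "clock": time; "joint_pos": joint angles; "joint_vel": joint speeds; "tau": joint torques, N m; "eef_pos": TCP position; "tool_rot": TCP orientation; "ft_force": force on the tool from outside, world axes, zero at the start; "ft_torque": the same for the moment, N m; "grip_width": finger opening in m; "grasp_force": force on a finger pad.
Only numpy, scipy, OpenCV 4.12 (cv2) and the standard library are available. Lean on these libraries where they do the work, as an engineer would, in place of code of your own. Each camera call takes 0.05 s, during which the arm holds its last target. There are 200 camera calls.

## Task

The lamp hood of the curing unit covers one of its two stations; the rack of dops on the other, uncovered station is cured. Before moving the hood, take that cured rack off and stand it in the steel tool tray, then set the fresh rack that stands on the worktop beside the unit (on the side away from the tray) on the freed station, seated flat between its dowels so that it holds the switch lever down. Then move the hood across along its rails until it stands squarely over the fresh rack and press the start button; keep all racks upright, set them down gently rather than dropping them, and leave the rack that was under the hood, and the things lying about, where they are.

Things in the scene. Friction and masses are not known exactly. Their poses are not given: they have to be found in the camera images.
- lamp_knob (a point): Middle of the black knob (head 25 mm in diameter, 20 mm high) on top of the lamp hood, straight above the covered seat's centre, 135 mm above the worktop. The hood is a loose white bridge (0.5 kg, 150 mm deep, 96 mm wide, fins to 120 mm high), open at its left and right, standing on the two rails on slippery flanged runners: it slides along the rails and also lifts off. Axes as the unit's.
- curer: Curing unit, fixed on the worktop: grey base 176 mm deep, 304 mm wide, top 22 mm high; origin on the worktop midway between the stations. x points to its rear, y to its left. Rails 8 mm wide along y at x = -68 and +68 mm, tops 36 mm high; the hood's runners have 2 mm play on them. Stops at the rail ends, 49 mm high, arrest the hood when it is within 1.5 mm of straight over a seat.
- seat_left (a point): Top centre of the left station's seat, at y = +85 mm of the unit, 30 mm above the worktop: a 44 mm steel disc 8 mm above the base. Four 8 mm dowels with tapered tips round it at 45, 135, 225, 315 degrees, 39 mm from its centre, 11 mm higher than the seat, leave 2.5 mm round a rack. Gaps at left and right (unit's +y, -y) are open for fingers; the switch lever is in front (-x).
- seat_right (a point): The same for the right station, at y = -85 mm of the unit.
- switch_left (a joint): Presence-switch lever in front of the left seat, hinged 50 mm in front of the seat's centre, its roller under the front edge of a seated rack; rad: 0 = pressed level by a seated rack, -0.30 = risen (roller about 7 mm above the seat). The light spring (less than 1 N) yields to the rack's weight.
- switch_right (a joint): The same for the right station.
- rack_1_center (a point): A rack standing on one of the two stations, under the hood or uncovered: round black turned body 65 mm in diameter and 16 mm high, with steel dops standing in it to 33 mm above its underside; 0.2 to 0.42 kg. The point is on its axis, half-way up the black body (8 mm above its underside). Grip it across the black body; the dops stay in it. All three racks are alike.
- rack_2_center (a point): The rack standing on the other station, alike; same point.
- rack_fresh_center (a point): The fresh rack, alike, standing by itself on the worktop to the left or right of the unit; same point.
- out_tray_floor (a point): Folded steel tool tray lying on the worktop at the other side of the unit, empty: 104 mm (its x) by 205 mm (its y) outside, walls 2 mm thick and 19 mm high; the point is the centre of its inner floor, 3 mm above the worktop, axes along the tray.
- start (a joint): Start button of the curing unit, travel 5 mm, metres: 0 = up, 0.005 = fully down (4 N); it springs back. Only a press past 3 mm counts.
- start_top (a point): Centre of the top of the start button, steel, 18 mm in diameter, facing up, in a dark housing on top of the grey control pod (44 x 60 mm, 75 mm high) behind the middle of the rear rail.
- glue_bottle: Plastic bottle 30 mm in diameter, 93 mm tall, standing on the worktop in front of the unit; bystander; origin at the centre of its underside.
- loupe: Small folded loupe 24 x 30 x 15 mm lying on the worktop; bystander; origin under its centre.
- tweezers: Steel tweezers 157 mm long, 9 mm high, lying on the worktop; bystander; origin under the middle, long axis y.
There are look-alikes about, which are no part of the job. What is shaped like the part that bears rack_2_center but orange is not meant.

How it is judged:
By the outcome, as a careful person would: the job done as asked, in the order asked, and still so for the second after the job is handed in, with the robot touching nothing.
It also fails if it takes over 72 s, if anything falls off the work surface, if the arm or the gripper's body presses on something with over 40 N, if the wrist force passes 120 N, or if a joint passes its speed limit or range.

## Working session

There is one attempt and no reset: what is moved stays moved. The work goes in short steps, Python scripts to look and compute and a shell command to move; the robot and the scene stay as the last step left them, time stands still between calls to the robot, and variables do not carry over. Pictures are saved under pics/ and viewed, at most 11 in all, crops included, and the job is handed in when it is done.

```bash
ls; mkdir -p pics; cat > h.py <<'E'
import numpy as np, cv2
from workcell import bot, vision, workorder
def P(c):
    R,_=cv2.Rodrigues(np.array(c["rvec"],float)); return R,np.array(c["tvec"],float).ravel()
def ray(c,px):
    R,t=P(c); K=np.array(c["K"]); d=R.T@np.linalg.inv(K)@np.array([px[0],px[1],1.]); return -R.T@t,d
def onz(c,px,z):
    o,d=ray(c,px); return o+d*(z-o[2])/d[2]
def tri(c1,p1,c2,p2):
    o1,d1=ray(c1,p1);o2,d2=ray(c2,p2)
    A=np.stack([d1,-d2],1); s=np.linalg.lstsq(A,o2-o1,rcond=None)[0]
    a=o1+d1*s[0];b=o2+d2*s[1]; return (a+b)/2,np.linalg.norm(a-b)
def cloud(c):
    R,t=P(c);K=np.array(c["K"]);z=c["z_map"];v,u=np.mgrid[:z.shape[0],:z.shape[1]]
    p=np.stack([(u-K[0,2])/K[0,0]*z,(v-K[1,2])/K[1,1]*z,z],-1); w=(p-t)@R; w[z==0]=np.nan; return w
def proj(c,X):
    return cv2.projectPoints(np.array(X,float).reshape(-1,3),np.array(c["rvec"],float),np.array(c["tvec"],float),np.array(c["K"]),None)[0].reshape(-1,2)
E
python3 - <<'E'
from h import *
np.set_printoptions(precision=4,suppress=True)
t=vision.camera("top");s=vision.camera("side")
for n,c in(("top",t),("side",s)):
    cv2.imwrite(f"pics/{n}0.png",cv2.resize(c["image"],(800,600)))
    print(n,ray(c,(256,192)))
for q in ["lamp_knob","curer","seat_left","seat_right","rack_1_center","out_tray_floor","start_top","glue_bottle","loupe","tweezers"]:
    for n,c in(("top",t),("side",s)):
        print(q,n,[(np.round(r["position"],1).tolist(),round(r["score"],2)) for r in vision.place_of(c,q)][:5])
o=bot.get_obs();print(o["clock"],o["eef_pos"],o["tool_rot"])
E
```

```text
pics
top (array([ 0.3773, -0.026 ,  1.2823]), array([ 0.129 , -0.0094, -0.9919]))
side (array([0.5723, 0.9276, 0.6929]), array([-0.0535, -0.8537, -0.5183]))
lamp_knob top []
lamp_knob side [([249.2, 209.7], 0.73)]
curer top [([237.2, 190.5], 0.62)]
curer side [([245.2, 227.9], 0.93)]
seat_left top []
seat_left side [([252.0, 241.7], 0.58), ([203.1, 206.0], 0.2)]
seat_right top [([264.9, 183.3], 0.57)]
seat_right side [([240.5, 206.8], 0.81)]
rack_1_center top [([118.6, 232.2], 0.38)]
rack_1_center side [([249.1, 241.8], 0.63)]
out_tray_floor top [([373.2, 202.1], 0.95)]
out_tray_floor side [([252.9, 169.7], 0.87), ([317.5, 259.7], 0.55)]
start_top top [([229.8, 146.3], 0.44)]
start_top side [([207.9, 208.6], 0.59)]
glue_bottle top [([217.1, 248.3], 0.67)]
glue_bottle side [([299.5, 240.5], 0.79), ([305.0, 315.4], 0.74)]
loupe top [([377.4, 201.7], 0.6), ([301.0, 242.9], 0.48)]
loupe side [([287.3, 196.6], 0.57)]
tweezers top [([183.1, 258.4], 0.58), ([119.3, 231.6], 0.36)]
tweezers side [([317.2, 259.4], 0.68)]
1.1 [ 0.1352 -0.4814  0.2313] [ 0.9906  0.1365 -0.     -0.    ]
```

View pics/top0.png

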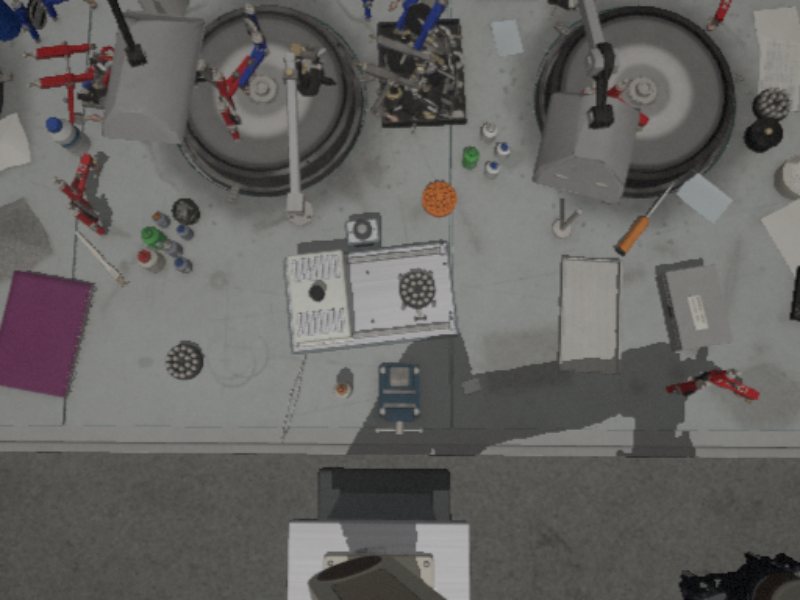

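View pics/side0.png

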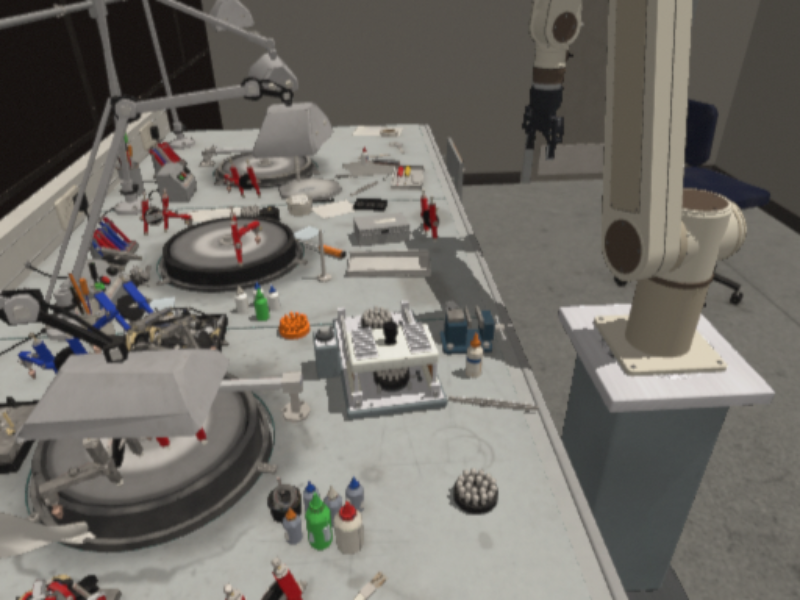

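The top view (800x600) shows the unit at about (370,295), with the hood and its knob over the left station (317,291). The cured rack is uncovered on the right station (417,288), and the tool tray is to the right at (590,312).

Candidates that could be confused:
- **Fresh rack:** the black rack at (184,361) is left of the unit, away from the tray, so it fits. The orange one at (440,198) is excluded, and the black knob-like thing at (185,210) has no dops.
- **Tray:** the one at (590,312) fits. The closed grey box at (695,305) does not.

Next I measure from the depth maps of both views and confirm in a crop.

```bash
cat > m.py <<'E'
from h import *
np.set_printoptions(precision=4,suppress=True)
t=vision.camera("top");s=vision.camera("side")
f=512/800
def near(c,ctr,r,z0,z1):
    w=cloud(c).reshape(-1,3); w=w[~np.isnan(w[:,0])]
    return w[(np.hypot(*(w[:,:2]-ctr).T)<r)&(w[:,2]>z0)&(w[:,2]<z1)]
for n,px,z in(("fresh",(184,361),.02),("cured",(417,288),.05),("knob",(317,291),.135),("start",(362,229),.08),("orange",(440,198),.02)):
    c0=onz(t,np.array(px)*f,z)[:2]
    for m,c in(("top",t),("side",s)):
        for it in range(3):
            zz={"fresh":(.008,.05),"cured":(.043,.075),"knob":(.124,.15),"start":(.07,.1),"orange":(.008,.05)}[n]
            w=near(c,c0 if it==0 else cc,.042 if n!="knob" else .025,*zz)
            if len(w)<3: break
            cc,rad=cv2.minEnclosingCircle(w[:,:2].astype(np.float32))
            if n!="knob" and n!="start": pass
        if len(w)>=3: print(n,m,"circ",np.array(cc),rad,"mean",w.mean(0),"zpct",np.percentile(w[:,2],[5,50,95]),len(w))
# tray
for m,c in(("top",t),):
    c0=onz(c,np.array((590,312))*f,.003)[:2]
    w=near(c,c0,.14,.008,.03); w=w[abs(w[:,1]-c0[1])<.075]
    r=cv2.minAreaRect(w[:,:2].astype(np.float32)); print("tray",r,np.median(near(c,c0,.04,-.02,.02)[:,2]))
# unit
c0=onz(t,np.array((370,295))*f,.03)[:2]
w=near(t,c0,.2,.012,.15); 
for lo,hi in((.012,.028),(.031,.041),(.043,.053)):
    q=w[(w[:,2]>lo)&(w[:,2]<hi)]; print("unit",lo,len(q),cv2.minAreaRect(q[:,:2].astype(np.float32)))
q=w[w[:,2]>.09]; print("hood",cv2.minAreaRect(q[:,:2].astype(np.float32)),np.percentile(q[:,2],[5,50,95]))
im=t["image"]; a=cv2.resize(im[130:260,90:420],(792,312),interpolation=cv2.INTER_CUBIC)
b=cv2.resize(s["image"][190:340,190:345],(290,280),interpolation=cv2.INTER_CUBIC)
b2=cv2.resize(cv2.normalize(np.nan_to_num(cloud(t)[130:240,170:310,2]).clip(0,.14),None,0,255,cv2.NORM_MINMAX).astype(np.uint8),(356,280),interpolation=cv2.INTER_NEAREST)
o=np.zeros((600,800,3),np.uint8);o[:312,:792]=a;o[315:595,:290]=b;o[315:595,300:656]=b2[...,None];cv2.imwrite("pics/crop1.png",o)
np.save("top0.npy",cloud(t))
E
python3 m.py
```

```text
fresh top circ [0.4298 0.3527] 0.032709550112485886 mean [0.4291 0.3502 0.0211] zpct [0.0111 0.0186 0.032 ] 423
fresh side circ [0.4304 0.3543] 0.03325921669602394 mean [0.4309 0.3606 0.0222] zpct [0.0115 0.0216 0.0322] 600
cured top circ [ 0.5561 -0.0703] 0.036479972302913666 mean [ 0.557  -0.0658  0.0522] zpct [0.0437 0.049  0.0624] 380
cured side circ [ 0.5583 -0.0653] 0.03248543664813042 mean [ 0.5603 -0.0599  0.054 ] zpct [0.0446 0.056  0.0617] 206
knob top circ [0.5379 0.1023] 0.012263766489923 mean [0.537  0.1017 0.1425] zpct [0.1318 0.1438 0.1476] 80
knob side circ [0.5386 0.1058] 0.012400243431329727 mean [0.5389 0.1087 0.1379] zpct [0.1261 0.1395 0.1454] 96
start top circ [0.655  0.0301] 0.033639367669820786 mean [0.6547 0.0303 0.08  ] zpct [0.0713 0.0771 0.0941] 318
start side circ [0.6567 0.0333] 0.03379625454545021 mean [0.6567 0.0426 0.08  ] zpct [0.0711 0.077  0.0945] 192
orange top circ [ 0.7315 -0.1079] 0.03287937119603157 mean [ 0.73   -0.1076  0.0218] zpct [0.0117 0.0197 0.0329] 384
orange side circ [ 0.7329 -0.1028] 0.031917400658130646 mean [ 0.7322 -0.0979  0.0217] zpct [0.0105 0.0225 0.0311] 238
tray ((0.528390109539032, -0.3911585211753845), (0.13000288605690002, 0.24682162702083588), 86.4244384765625) 0.0023833782880067905
unit 0.012 3683 ((0.534136176109314, 0.016743123531341553), (0.3600248396396637, 0.3042069375514984), 6.437970161437988)
unit 0.031 443 ((0.542487621307373, -0.006522446870803833), (0.21528980135917664, 0.3406447768211365), 32.6787109375)
unit 0.043 310 ((0.507282018661499, 0.012994170188903809), (0.2633916139602661, 0.2845587134361267), 6.1721649169921875)
hood ((0.5320740938186646, 0.10310350358486176), (0.12686409056186676, 0.2930721640586853), 82.00115203857422) [0.1026 0.109  0.1217]
```

View pics/crop1.png

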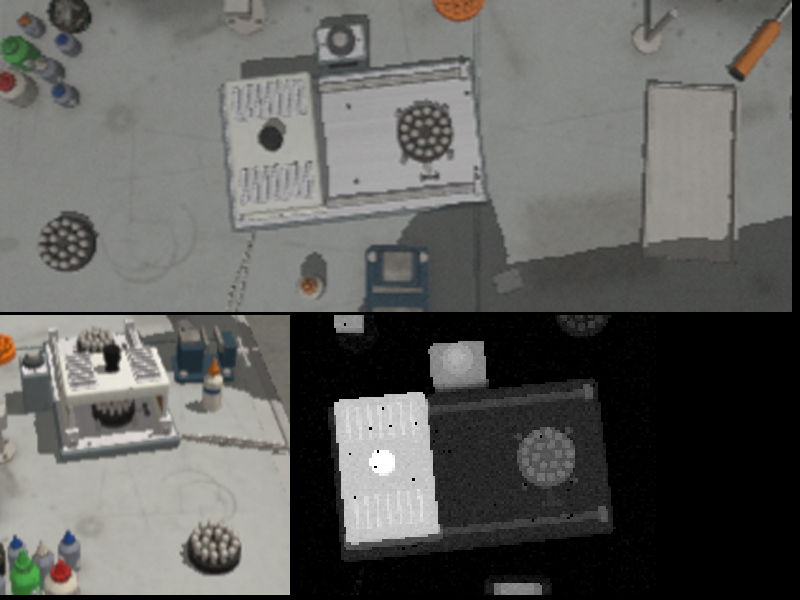

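The crop confirms it. The fresh rack at (67,242) is black with steel dops, and the cured rack sits at (425,130) among its dowels. The tray at (690,165) is open and empty, and the hood's knob is at (271,137). I'll refine the unit and tray axes once, then move.

```bash
cat > fit.py <<'E'
from h import *
from scipy.optimize import least_squares
np.set_printoptions(precision=4,suppress=True)
t=vision.camera("top")
W=cloud(t).reshape(-1,3);W=W[~np.isnan(W[:,0])]
def loc(p,w): 
    c,s=np.cos(p[2]),np.sin(p[2]); d=w[:,:2]-p[:2]; return np.c_[d@[c,s],d@[-s,c]]
# unit: rails (z~36) and base edges
p=np.array([.548,.0185,.113])
for k in range(6):
    l=loc(p,W); r=W[(abs(W[:,2]-.036)<.003)&(abs(abs(l[:,0])-.068)<.010)&(l[:,1]<.03)&(l[:,1]>-.135)]
    res=least_squares(lambda q:abs(loc([q[0],p[1],q[1]],r)[:,0])-.068,[p[0],p[2]],loss="soft_l1",f_scale=.002); p[0],p[2]=res.x
l=loc(p,W)
b=(abs(W[:,2]-.022)<.005)&(abs(l[:,0])<.09)&(abs(l[:,1])<.17)
print("unit",p,len(r),"base y ends",np.percentile(l[b][:,1],[.3,99.7]),"base x",np.percentile(l[b&(l[:,1]<.02)][:,0],[.3,99.7]))
h=(W[:,2]>.095)&(W[:,2]<.125)&(abs(l[:,0])<.09)&(abs(l[:,1])<.2)
print("hood y",np.percentile(l[h][:,1],[1,99]),"x",np.percentile(l[h][:,0],[1,99]))
R=lambda xy:np.array(p[:2])+np.array([[np.cos(p[2]),-np.sin(p[2])],[np.sin(p[2]),np.cos(p[2])]])@xy
print("seatL",R([0,.085]),"seatR",R([0,-.085]),"start?",R([.108,0]))
d=W[(abs(W[:,2]-.0625)<.006)&(np.hypot(*(W[:,:2]-R([0,-.085])).T)<.04)];print("dops cured",cv2.minEnclosingCircle(d[:,:2].astype(np.float32)),d.mean(0),len(d))
# tray
q=W[(W[:,2]>.010)&(W[:,2]<.024)&(abs(W[:,1]+.391)<.065)&(abs(W[:,0]-.528)<.115)]
print(np.percentile(q[:,0],[1,99]),np.percentile(q[:,1],[1,99]),len(q))
f=lambda a:(lambda L:np.minimum(abs(abs(L[:,0])-.1015),abs(abs(L[:,1])-.051)))(loc(a,q))
print("tray",least_squares(f,[.528,-.391,0],loss="soft_l1",f_scale=.002).x)
k=W[(abs(W[:,2]-.090)<.007)&(np.hypot(*(W[:,:2]-R([.108,0])).T)<.03)];print("start",k.mean(0),len(k),np.percentile(k[:,2],[5,50,95]))
E
python3 fit.py; python3 -c "
from h import *
o=bot.get_obs();print(o['joint_pos'],o['ft_force'],cv2.Rodrigues(__import__('scipy.spatial.transform',fromlist=['Rotation']).Rotation.from_quat(o['tool_rot']).as_rotvec())[0])"
```

```text
unit [0.5476 0.0185 0.1166] 244 base y ends [-0.1508  0.1501] base x [-0.0868  0.0882]
hood y [0.0372 0.1312] x [-0.0734  0.0732]
seatL [0.5377 0.1029] seatR [ 0.5575 -0.0659] start? [0.6549 0.0311]
dops cured ((0.558047890663147, -0.0662684217095375), 0.029059074819087982) [ 0.557  -0.0661  0.0604] 151
[0.4144 0.6411] [-0.4507 -0.3264] 340
tray [ 0.5171 -0.3792 -0.0623]
start [0.6561 0.0305 0.0883] 105 [0.0836 0.0872 0.0954]
[-1.29701641e+00  2.40617632e-01  4.99129767e-03  1.33516648e+00
  1.99627322e-05  1.57080734e+00] [ 0.26953995  0.49584673 -0.79416708] [[ 9.62758770e-01  2.70361886e-01  2.01679855e-05]
 [ 2.70361886e-01 -9.62758771e-01  2.01901955e-06]
 [ 1.99627709e-05  3.50882582e-06 -1.00000000e+00]]
```

```bash
cat > to.py <<'E'
import sys; from h import *
from scipy.spatial.transform import Rotation as Ro
# to.py x y z yaw -> shift in present tool axes (mm), turn about tool z
o=bot.get_obs();R=Ro.from_quat(o["tool_rot"]).as_matrix();x,y,z,w=map(float,sys.argv[1:5])
d=R.T@(np.array([x,y,z])-o["eef_pos"]);yaw=np.arctan2(R[1,0],R[0,0])
Rt=np.array([[np.cos(w),np.sin(w),0],[np.sin(w),-np.cos(w),0],[0,0,-1.]])
print("shift mm",np.round(d*1000,1),"turn",np.round(Ro.from_matrix(R.T@Rt).as_rotvec(),3),"after-turn axes shift",np.round(Rt.T@(np.array([x,y,z])-o["eef_pos"])*1000,1))
print("t",o["clock"],"pos",np.round(o["eef_pos"],4),"yaw",round(yaw,3),"F",np.round(o["ft_force"],1),"w",o["grip_width"],o["grasp_force"],"j6",round(o["joint_pos"][5],2))
E
python3 -m creep '[[[47,-26,0],[0,0,0]],[[47,-26,0],[0,0,0]],[[47,-26,0],[0,0,0]],[[47,-26,0],[0,0,0]],[[47,-26,0],[0,0,0]],[[47,-26,0],[0,0,0]],[[47,-26,0],[0,0,0]],[[47,-26,0],[0,0,0]],[[47,-26,0],[0,0,0]],[[47,-26,0],[0,0,0]],[[47,-26,0],[0,0,0.157]],[[0,0,0],[0,0,0]]]' 75
python3 to.py .5577 -.066 .08 .1166
python3 - <<'E'
from h import *
t=vision.camera("top")
for p in((561,257),(621,259),(618,370),(560,366)): print(np.round(onz(t,np.array(p)*.64,.019),4))
for p in((590,313),(583.1,315.8)): print(np.round(onz(t,np.array(p)*.64,.003),4))
E
```

```text
clock: 2.75
eef_pos: [0.5576, -0.0634, 0.2304]
tool_rot: [0.998, 0.061, -0.0, -0.0]
ft_force: [-0.4, -0.0, 0.1]
grip_width: 0.0757
grasp_force: 0.0
shift mm [ -0.2   2.6 150.4] turn [-0.001 -0.     0.005] after-turn axes shift [ -0.2   2.6 150.4]
t 2.75 pos [ 0.5576 -0.0634  0.2304] yaw 0.122 F [-0.4 -0.   0.1] w 0.07569266343120667 0.0 j6 2.91
[ 0.6216 -0.3301  0.019 ]
[ 0.6183 -0.4385  0.019 ]
[ 0.4179 -0.4253  0.019 ]
[ 0.4244 -0.3228  0.019 ]
[ 0.5213 -0.3837  0.003 ]
[ 0.5161 -0.371   0.003 ]
```

```bash
python3 -m creep '[[[0,2.6,40],[0,0,0.005]],[[0,0,50],[0,0,0]],[[0,0,50],[0,0,0]],[[0,0,30],[0,0,0]],[[0,0,12],[0,0,0]],[[0,0,8],[0,0,0]],[[0,0,0],[0,0,0]]]' 75
python3 to.py .5577 -.066 .02 .1166
python3 - <<'E'
from h import *
s=vision.camera("side");cv2.imwrite("pics/s1.png",cv2.resize(s["image"][130:280,190:340],(600,600),interpolation=cv2.INTER_CUBIC))
E
```

```text
clock: 3.68
eef_pos: [0.5563, -0.0692, 0.0421]
tool_rot: [0.998, 0.056, 0.001, 0.0]
ft_force: [0.3, -0.1, -0.0]
grip_width: 0.0749
grasp_force: 0.0
shift mm [ 1.7 -3.  22.1] turn [ 0.    -0.001 -0.005] after-turn axes shift [ 1.7 -3.  22.1]
t 3.675 pos [ 0.5563 -0.0692  0.0421] yaw 0.111 F [ 0.3 -0.1 -0. ] w 0.07492800156543183 0.0 j6 2.91
```

View pics/s1.png

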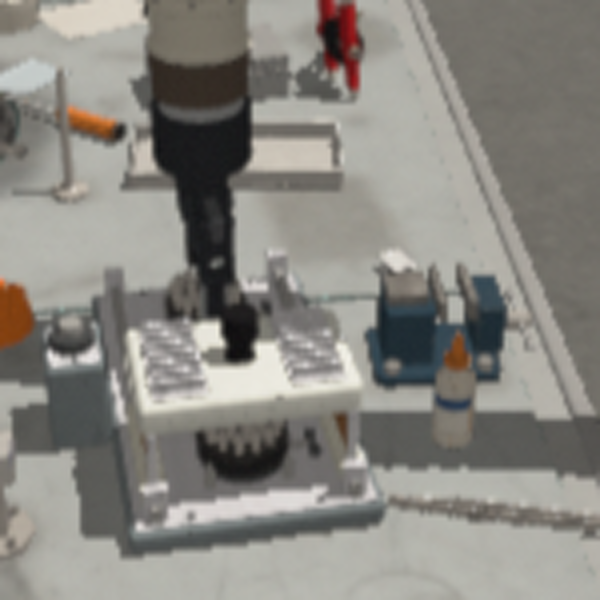

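Side crop: the fingers are down over the cured rack (rack at about (200,295), finger at (218,260)), and nothing is touched yet. I'll correct the position and go down.

```bash
python3 -m creep '[[[1.5,-3,3],[0,0,0]],[[0,0,4],[0,0,0]],[[0,0,4],[0,0,0]],[[0,0,0],[0,0,0]],[[0,0,0],[0,0,0]]]' 75
python3 to.py .5577 -.066 .02 .1166
```

```text
clock: 4.35
eef_pos: [0.557, -0.0657, 0.0302]
tool_rot: [0.998, 0.056, -0.0, -0.0]
ft_force: [-0.2, -0.2, 0.3]
grip_width: 0.075
grasp_force: 0.0
shift mm [ 0.7  0.4 10.2] turn [-0.     0.    -0.005] after-turn axes shift [ 0.7  0.4 10.2]
t 4.35 pos [ 0.557  -0.0657  0.0302] yaw 0.112 F [-0.2 -0.2  0.3] w 0.07498981137308977 0.0 j6 2.91
```

```bash
python3 -m creep '[[[0.7,0.4,2],[0,0,-0.005]],[[0,0,2],[0,0,0]],[[0,0,2],[0,0,0]],[[0,0,2],[0,0,0]],[[0,0,0],[0,0,0]]]' 75
python3 -m creep '[[[0,0,0],[0,0,0]],[[0,0,0],[0,0,0]],[[0,0,0],[0,0,0]],[[0,0,0],[0,0,0]],[[0,0,0],[0,0,0]],[[0,0,0],[0,0,0]]]' 55
python3 to.py .5577 -.066 .02 .1166
```

```text
clock: 4.97
eef_pos: [0.5576, -0.066, 0.0221]
tool_rot: [0.998, 0.058, -0.0, -0.0]
ft_force: [1.0, 0.0, -0.2]
grip_width: 0.0751
grasp_force: 0.0
clock: 5.72
eef_pos: [0.558, -0.0661, 0.0228]
tool_rot: [0.998, 0.058, 0.0, 0.0]
ft_force: [-1.7, -0.2, 5.0]
grip_width: 0.0632
grasp_force: 66.2
shift mm [-0.3 -0.1  2.8] turn [ 0.    -0.001  0.   ] after-turn axes shift [-0.3 -0.1  2.8]
t 5.725 pos [ 0.558  -0.0661  0.0228] yaw 0.117 F [-1.7 -0.2  5. ] w 0.06316839171950904 66.24425411224365 j6 2.91
```

```bash
python3 -m creep '[[[0,0,-2],[0,0,0]],[[0,0,-5],[0,0,0]],[[0,0,-15],[0,0,0]],[[0,0,-30],[0,0,0]],[[0,0,-30],[0,0,0]],[[0,0,-20],[0,0,0]],[[0,0,0],[0,0,0]]]'
python3 to.py .52 -.379 .12 1.52
python3 - <<'E'
from h import *
s=vision.camera("side");t=vision.camera("top")
o=np.hstack([cv2.resize(c["image"][a:a+100,b:b+100],(400,400),interpolation=cv2.INTER_CUBIC) for c,a,b in((s,140,200),(t,130,210))]);cv2.imwrite("pics/s2.png",o)
E
```

```text
clock: 6.6
eef_pos: [0.5595, -0.0661, 0.1269]
tool_rot: [0.998, 0.058, 0.003, 0.0]
ft_force: [0.1, 0.1, -3.0]
grip_width: 0.0632
grasp_force: 66.3
shift mm [-75.7 306.1   6.9] turn [ 0.004 -0.003 -1.403] after-turn axes shift [-314.5  -23.6    6.9]
t 6.6 pos [ 0.5595 -0.0661  0.1269] yaw 0.117 F [ 0.1  0.1 -3. ] w 0.06322013410563858 66.31932377815247 j6 2.91
```

View pics/s2.png

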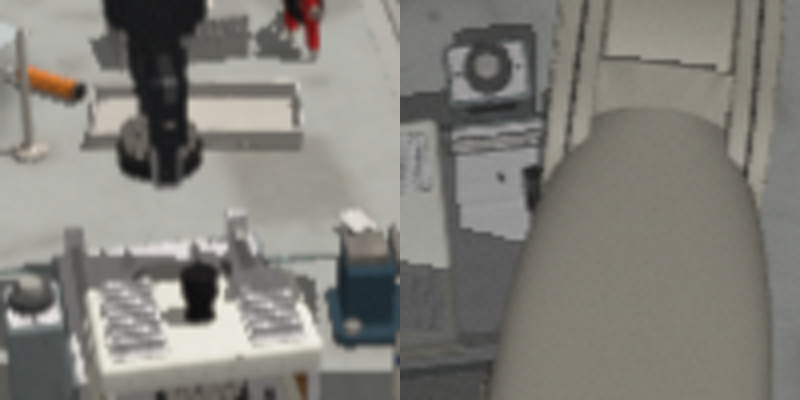

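Held upright, rack at (160,150) in the left crop with the finger at (166,160). The station below is free. Next, the move to the tray.

```bash
python3 -m creep '[[[-8,30,0],[0.004,-0.003,0]],[[-13,53,0],[0,0,0]],[[-13,53,0],[0,0,0]],[[-13,53,0],[0,0,0]],[[-13,53,0],[0,0,0]],[[-10,42,0],[0,0,0]],[[-5.7,22.1,0],[0,0,0]],[[0,0,0],[0,0,-0.175]],[[0,0,0],[0,0,-0.175]],[[0,0,0],[0,0,-0.175]],[[0,0,0],[0,0,-0.175]],[[0,0,0],[0,0,-0.175]]]'
python3 -m creep '[[[0,0,10],[0,0,-0.175]],[[0,0,20],[0,0,-0.175]],[[0,0,30],[0,0,-0.175]],[[0,0,15],[0,0,0]],[[0,0,5],[0,0,0]],[[0,0,0],[0,0,0]],[[0,0,0],[0,0,0]]]'
python3 to.py .52 -.379 .0 1.52
```

```text
clock: 8.2
eef_pos: [0.518, -0.3774, 0.1221]
tool_rot: [0.878, 0.479, -0.001, -0.004]
ft_force: [-0.2, 0.6, -2.3]
grip_width: 0.0627
grasp_force: 66.4
clock: 9.07
eef_pos: [0.5188, -0.3791, 0.0447]
tool_rot: [0.726, 0.688, 0.0, -0.001]
ft_force: [0.6, -0.1, -1.9]
grip_width: 0.063
grasp_force: 66.5
shift mm [ 0.1  1.2 44.7] turn [-0.002 -0.002 -0.004] after-turn axes shift [ 0.1  1.2 44.7]
t 9.075 pos [ 0.5188 -0.3791  0.0447] yaw 1.516 F [ 0.6 -0.1 -1.9] w 0.06297555628522047 66.46440982818604 j6 0.99
```

```bash
python3 -m creep '[[[0,1,15],[0,0,0]],[[0,0,12],[0,0,0]],[[0,0,8],[0,0,0]],[[0,0,5],[0,0,0]],[[0,0,2],[0,0,0]],[[0,0,2],[0,0,0]],[[0,0,1],[0,0,0]],[[0,0,0],[0,0,0]]]'
python3 -m creep '[[[0,0,1],[0,0,0]],[[0,0,1],[0,0,0]],[[0,0,0],[0,0,0]]]'
python3 to.py .52 -.379 -.0046 1.52
```

```text
clock: 10.07
eef_pos: [0.519, -0.3785, -0.0014]
tool_rot: [0.726, 0.688, 0.0, -0.002]
ft_force: [0.6, 0.0, -1.6]
grip_width: 0.0628
grasp_force: 66.5
clock: 10.45
eef_pos: [0.5191, -0.3786, -0.0025]
tool_rot: [0.726, 0.688, 0.0, -0.002]
ft_force: [-1.9, 1.5, 5.0]
grip_width: 0.063
grasp_force: 71.6
shift mm [-0.3  0.9  2.1] turn [-0.003 -0.003 -0.003] after-turn axes shift [-0.3  0.9  2.1]
t 10.45 pos [ 0.5191 -0.3786 -0.0025] yaw 1.517 F [-1.9  1.5  5. ] w 0.0630404549006444 71.61891352850944 j6 0.99
```

```bash
python3 -m creep '[[[0,0,0],[0,0,0]],[[0,0,0],[0,0,0]],[[0,0,0],[0,0,0]],[[0,0,0],[0,0,0]]]' 76
python3 to.py .52 -.379 -.0046 1.52
python3 -m creep '[[[0,0,-10],[0,0,0]],[[0,0,-20],[0,0,0]],[[0,0,-50],[0,0,0]],[[0,0,-60],[0,0,0]],[[0,0,0],[0,0,0]]]' 76
python3 to.py .43 .353 .15 1.52
```

```text
clock: 10.95
eef_pos: [0.5189, -0.3784, -0.0038]
tool_rot: [0.726, 0.688, -0.0, -0.003]
ft_force: [0.1, -0.1, 0.0]
grip_width: 0.0759
grasp_force: 0.0
shift mm [-0.5  1.2  0.8] turn [-0.004 -0.003 -0.003] after-turn axes shift [-0.5  1.2  0.8]
t 10.95 pos [ 0.5189 -0.3784 -0.0038] yaw 1.517 F [ 0.1 -0.1  0. ] w 0.07586545059759646 0.0 j6 0.99
clock: 11.58
eef_pos: [0.5229, -0.3816, 0.1443]
tool_rot: [0.726, 0.688, 0.001, 0.004]
ft_force: [-0.4, -0.1, -0.9]
grip_width: 0.076
grasp_force: 0.0
shift mm [ 728.4 -132.4   -9.9] turn [ 0.008  0.004 -0.003] after-turn axes shift [ 728.9 -130.1   -5.7]
t 11.575 pos [ 0.5229 -0.3816  0.1443] yaw 1.517 F [-0.4 -0.1 -0.9] w 0.0760330949550883 0.0 j6 0.99
```

```bash
python3 -m creep '[[[30,-5,-30],[0.004,0.002,0]],[[60,-11,-25],[0.004,0.002,0]],[[60,-11,0],[0,0,0]],[[60,-11,0],[0,0,0]],[[60,-11,0],[0,0,0]],[[60,-11,0],[0,0,0]],[[60,-11,0],[0,0,0]],[[60,-11,0],[0,0,0]],[[60,-11,0],[0,0,0]],[[60,-11,0],[0,0,0]],[[60,-11,0],[0,0,0]],[[60,-11,0],[0,0,0]]]' 76
python3 -m creep '[[[30,-11,20],[0,0,0]],[[0,0,20],[0,0,0]],[[0,0,0],[0,0,0]],[[0,0,0],[0,0,0]]]' 76
python3 to.py .43 .353 .05 1.52
python3 - <<'E'
from h import *
np.set_printoptions(precision=4,suppress=True)
t=vision.camera("top");s=vision.camera("side")
for n,c in(("t",t),("s",s)):
    W=cloud(c).reshape(-1,3);W=W[~np.isnan(W[:,0])]
    q=W[(np.hypot(*(W[:,:2]-[.519,-.3785]).T)<.037)&(W[:,2]>.008)&(W[:,2]<.05)]
    if len(q)>5: print(n,cv2.minEnclosingCircle(q[:,:2].astype(np.float32)),np.percentile(q[:,2],[5,50,95]),q.mean(0),len(q))
cv2.imwrite("pics/t3.png",cv2.resize(t["image"][120:250,160:430],(800,385),interpolation=cv2.INTER_CUBIC))
E
```

```text
clock: 13.08
eef_pos: [0.4307, 0.3152, 0.1962]
tool_rot: [0.726, 0.688, -0.001, -0.007]
ft_force: [1.1, -0.2, -0.1]
grip_width: 0.076
grasp_force: 0.0
clock: 13.58
eef_pos: [0.4219, 0.3441, 0.1572]
tool_rot: [0.726, 0.688, -0.001, -0.007]
ft_force: [-1.1, 1.4, 0.6]
grip_width: 0.0758
grasp_force: 0.0
shift mm [  8.5   8.8 107.2] turn [-0.011 -0.008 -0.004] after-turn axes shift [  9.3   7.6 107.2]
t 13.575 pos [0.4219 0.3441 0.1572] yaw 1.516 F [-1.1  1.4  0.6] w 0.07581537595477011 0.0 j6 2.3
t ((0.5191742181777954, -0.37608495354652405), 0.0340171754360199) [0.0149 0.0226 0.036 ] [ 0.5175 -0.3757  0.0249] 432
s ((0.5196775197982788, -0.3758954107761383), 0.03270507603883743) [0.0107 0.0243 0.0337] [ 0.5198 -0.3671  0.0237] 164
```

View pics/t3.png

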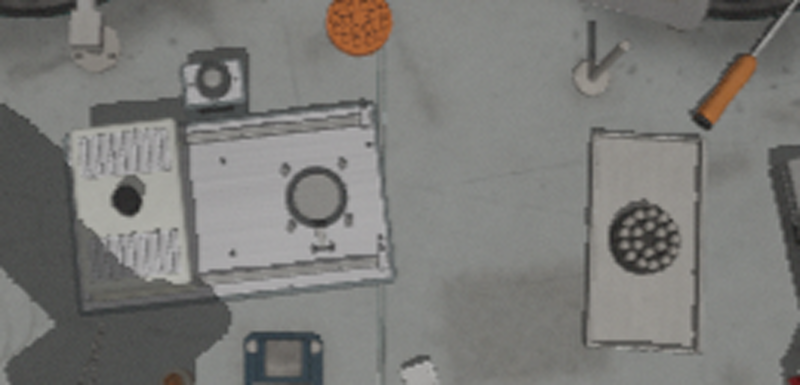

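The crop shows the cured rack standing upright mid-tray at (645,238). The free seat disc is at (316,196), with dowels at (285,169), (343,163), (348,220) and (291,227). Now the fresh rack.

```bash
python3 - <<'E'
from h import *
np.set_printoptions(precision=4,suppress=True)
t=vision.camera("top")
g=lambda x,y:np.array((160+(x+.5)*270/800-.5,120+(y+.5)*130/385-.5))
print("seat",onz(t,g(316,196),.030))
D=[onz(t,g(*p),.041) for p in((285,169),(343,163),(348,220),(291,227))];print("dowels",np.mean(D,0),np.array(D)[:,:2])
for r in vision.place_of(t,"seat_right")[:2]: print(r["score"],onz(t,r["position"],.03))
W=cloud(t);m=(abs(W[...,2]-.030)<.003)&(np.hypot(W[...,0]-.5577,W[...,1]+.066)<.022);print("disc mean",W[m].mean(0),m.sum())
E
python3 -m creep '[[[9,8,30],[-0.011,-0.008,0]],[[0,0,35],[0,0,0]],[[0,0,20],[0,0,0]],[[0,0,0],[0,0,0]],[[0,0,0],[0,0,0]]]' 76
python3 to.py .43 .3535 -.002 1.52
```

```text
seat [ 0.5577 -0.0667  0.03  ]
dowels [ 0.5574 -0.067   0.041 ] [[ 0.5817 -0.0372]
 [ 0.5876 -0.0917]
 [ 0.5336 -0.0962]
 [ 0.5268 -0.043 ]]
0.77 [ 0.5633 -0.0672  0.03  ]
disc mean [ 0.5574 -0.0667  0.0294] 140
clock: 14.4
eef_pos: [0.4306, 0.3535, 0.0729]
tool_rot: [0.726, 0.688, 0.001, 0.0]
ft_force: [-0.7, -0.2, 1.1]
grip_width: 0.0758
grasp_force: 0.0
shift mm [-0.1 -0.7 74.9] turn [ 0.001 -0.001 -0.004] after-turn axes shift [-0.  -0.6 74.9]
t 14.4 pos [0.4306 0.3535 0.0729] yaw 1.516 F [-0.7 -0.2  1.1] w 0.07584949874559681 0.0 j6 2.31
```

```bash
python3 -m creep '[[[0,-0.6,30],[0,0,-0.004]],[[0,0,25],[0,0,0]],[[0,0,10],[0,0,0]],[[0,0,5],[0,0,0]],[[0,0,2],[0,0,0]],[[0,0,0],[0,0,0]]]' 76
python3 -m creep '[[[0,0,0],[0,0,0]],[[0,0,0],[0,0,0]],[[0,0,0],[0,0,0]],[[0,0,0],[0,0,0]]]' 60
python3 to.py .43 .3535 0 1.52
python3 -m creep '[[[0,0,0],[0,0,0]],[[0,0,0],[0,0,0]],[[0,0,-40],[0,0,0]],[[0,0,-12],[0,0,-0.175]],[[0,0,0],[0,0,-0.175]],[[0,0,0],[0,0,-0.175]],[[0,0,0],[0,0,-0.175]],[[0,0,0],[0,0,-0.175]],[[0,0,0],[0,0,-0.175]],[[0,0,0],[0,0,-0.175]],[[0,0,0],[0,0,-0.175]],[[0,0,0],[0,0,-0.175]]]' 76
python3 to.py .43 .3535 0 3.09
```

```text
clock: 15.15
eef_pos: [0.4296, 0.3535, 0.0004]
tool_rot: [0.725, 0.689, 0.0, 0.0]
ft_force: [-0.9, -0.0, -0.5]
grip_width: 0.0759
grasp_force: 0.0
clock: 15.65
eef_pos: [0.4296, 0.3536, 0.0011]
tool_rot: [0.725, 0.689, 0.0, -0.0]
ft_force: [0.2, -0.6, 5.2]
grip_width: 0.0621
grasp_force: 64.9
shift mm [-0.1  0.4  1.1] turn [ 0.    -0.001  0.001] after-turn axes shift [-0.1  0.4  1.1]
t 15.65 pos [0.4296 0.3536 0.0011] yaw 1.521 F [ 0.2 -0.6  5.2] w 0.06212120954727228 64.8739492893219 j6 2.31
clock: 17.15
eef_pos: [0.4291, 0.3531, 0.0515]
tool_rot: [0.02, 1.0, -0.0, -0.0]
ft_force: [0.3, -0.1, -0.3]
grip_width: 0.0759
grasp_force: 0.0
shift mm [-0.9  0.5 51.5] turn [-0.001 -0.001  0.012] after-turn axes shift [-0.9  0.5 51.5]
t 17.15 pos [0.4291 0.3531 0.0515] yaw 3.102 F [ 0.3 -0.1 -0.3] w 0.07587402784991093 0.0 j6 0.73
```

```bash
python3 -m creep '[[[-0.5,0.4,25],[0,0,0.012]],[[0,0,16],[0,0,0]],[[0,0,7],[0,0,0]],[[0,0,4],[0,0,0]],[[0,0,1],[0,0,0]],[[0,0,0],[0,0,0]]]' 76
python3 -m creep '[[[0,0,0],[0,0,0]],[[0,0,0],[0,0,0]],[[0,0,0],[0,0,0]],[[0,0,0],[0,0,0]],[[0,0,0],[0,0,0]]]' 55
python3 to.py .5577 -.066 .2 3.258
```

```text
clock: 17.9
eef_pos: [0.43, 0.3537, -0.0009]
tool_rot: [0.029, 1.0, 0.0, 0.0]
ft_force: [0.1, -0.3, -0.7]
grip_width: 0.0763
grasp_force: 0.0
clock: 18.52
eef_pos: [0.4302, 0.3538, -0.0001]
tool_rot: [0.029, 1.0, 0.0, 0.0]
ft_force: [-0.9, -0.6, 6.0]
grip_width: 0.0627
grasp_force: 65.5
shift mm [-151.7 -411.7 -200.1] turn [ 0.     0.001 -0.174] after-turn axes shift [ -77.9 -431.8 -200.1]
t 18.525 pos [ 4.302e-01  3.538e-01 -1.000e-04] yaw 3.084 F [-0.9 -0.6  6. ] w 0.06265760921116513 65.45626044273376 j6 0.75
```

```bash
python3 -m creep '[[[0,0,-5],[0,0,0]],[[0,0,-30],[0,0,0]],[[0,0,-55],[0,0,0]],[[-5,-15,-60],[0,0,0]],[[-15,-40,-50],[0,0,0]],[[-20,-54,0],[0,0,0]],[[-20,-54,0],[0,0,0]],[[-20,-54,0],[0,0,0]],[[-20,-54,0],[0,0,0]],[[-20,-54,0],[0,0,0]],[[-20,-54,0],[0,0,0]],[[-20,-53,0],[0,0,0]]]'
python3 -m creep '[[[-11.7,-33,0],[0,0,0]],[[0,0,0],[0,0,-0.174]],[[0,0,0],[0,0,0]],[[0,0,0],[0,0,0]]]'
python3 to.py .558 -.0665 .045 3.258
```

```text
clock: 20.02
eef_pos: [0.5638, -0.0867, 0.196]
tool_rot: [0.029, 1.0, -0.0, -0.001]
ft_force: [1.3, 0.6, -1.8]
grip_width: 0.0625
grasp_force: 66.6
clock: 20.52
eef_pos: [0.5734, -0.1181, 0.1961]
tool_rot: [-0.057, 0.998, -0.0, -0.001]
ft_force: [1.1, 1.0, -1.9]
grip_width: 0.0623
grasp_force: 66.6
shift mm [  9.2  53.  151.1] turn [-0.    -0.001 -0.002] after-turn axes shift [  9.3  53.  151.1]
t 20.525 pos [ 0.5734 -0.1181  0.1961] yaw -3.027 F [ 1.1  1.  -1.9] w 0.06234097433678814 66.55303716659546 j6 -0.32
```

```bash
python3 -m creep '[[[4,20,0],[0,0,0]],[[5,33,30],[0,0,0]],[[0,0,50],[0,0,0]],[[0,0,40],[0,0,0]],[[0,0,10],[0,0,0]],[[0,0,0],[0,0,0]],[[0,0,0],[0,0,0]]]'
python3 to.py .558 -.0665 .045 3.258
python3 - <<'E'
from h import *
s=vision.camera("side");cv2.imwrite("pics/s4.png",cv2.resize(s["image"][150:250,200:300],(600,600),interpolation=cv2.INTER_CUBIC))
E
```

```text
clock: 21.4
eef_pos: [0.5602, -0.0669, 0.0685]
tool_rot: [-0.058, 0.998, -0.001, 0.002]
ft_force: [-0.4, -0.3, -2.3]
grip_width: 0.0625
grasp_force: 66.6
shift mm [ 2.3  0.7 23.5] turn [-0.001  0.003 -0.   ] after-turn axes shift [ 2.2  0.7 23.5]
t 21.4 pos [ 0.5602 -0.0669  0.0685] yaw -3.025 F [-0.4 -0.3 -2.3] w 0.06248952179349269 66.59246563911438 j6 -0.23
```

View pics/s4.png

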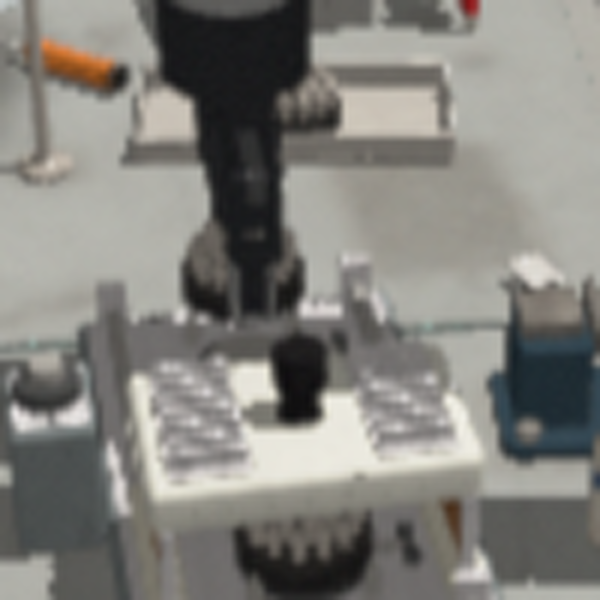

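The side crop shows the fresh rack held level at (242,275) above the station. The slight offset from the finger is the same as with the cured rack, so it comes from the viewing angle.

```bash
python3 -m creep '[[[2.2,0.7,8],[0,0.003,0]],[[0,0,8],[0,0,0]],[[0,0,4],[0,0,0]],[[0,0,0],[0,0,0]],[[0,0,0],[0,0,0]]]'
python3 to.py .558 -.0665 .030 3.258
```

```text
clock: 22.08
eef_pos: [0.5563, -0.0666, 0.0463]
tool_rot: [-0.058, 0.998, -0.0, -0.002]
ft_force: [0.3, -0.6, -1.9]
grip_width: 0.0622
grasp_force: 66.6
shift mm [-1.7 -0.1 16.3] turn [-0.    -0.004 -0.   ] after-turn axes shift [-1.7 -0.1 16.3]
t 22.075 pos [ 0.5563 -0.0666  0.0463] yaw -3.025 F [ 0.3 -0.6 -1.9] w 0.06224389570954888 66.5960955619812 j6 -0.23
```

```bash
python3 -m creep '[[[-1,0,1],[0,-0.003,0]],[[0,0,1],[0,0,0]],[[0,0,1],[0,0,0]],[[0,0,1],[0,0,0]],[[0,0,1],[0,0,0]],[[0,0,0],[0,0,0]],[[0,0,0],[0,0,0]]]'
python3 to.py .558 -.0665 .030 3.258
```

```text
clock: 22.95
eef_pos: [0.5572, -0.0665, 0.0413]
tool_rot: [-0.058, 0.998, -0.0, -0.0]
ft_force: [-0.1, -0.2, -2.1]
grip_width: 0.0625
grasp_force: 66.6
shift mm [-0.8 -0.1 11.3] turn [-0.    -0.001 -0.   ] after-turn axes shift [-0.8 -0.1 11.3]
t 22.95 pos [ 0.5572 -0.0665  0.0413] yaw -3.025 F [-0.1 -0.2 -2.1] w 0.06252186980777492 66.59590244293213 j6 -0.23
```

```bash
python3 -m creep '[[[-0.4,0,1],[0,0,0]],[[0,0,1],[0,0,0]],[[0,0,1],[0,0,0]],[[0,0,1],[0,0,0]],[[0,0,1],[0,0,0]],[[0,0,0],[0,0,0]]]'
python3 to.py .558 -.0665 .030 3.258
python3 -m creep '[[[0,0,1],[0,0,0]],[[0,0,1],[0,0,0]],[[0,0,1],[0,0,0]],[[0,0,0],[0,0,0]]]'
python3 to.py .558 -.0665 .030 3.258
```

```text
clock: 23.7
eef_pos: [0.5577, -0.0664, 0.0364]
tool_rot: [-0.058, 0.998, -0.0, -0.0]
ft_force: [0.2, -0.7, -1.8]
grip_width: 0.0623
grasp_force: 66.6
shift mm [-0.3 -0.1  6.4] turn [-0.    -0.001 -0.   ] after-turn axes shift [-0.3 -0.1  6.4]
t 23.7 pos [ 0.5577 -0.0664  0.0364] yaw -3.025 F [ 0.2 -0.7 -1.8] w 0.06226872938109066 66.60310506820679 j6 -0.23
clock: 24.2
eef_pos: [0.5575, -0.0664, 0.0333]
tool_rot: [-0.058, 0.998, -0.0, -0.0]
ft_force: [-0.2, -0.3, -0.8]
grip_width: 0.0624
grasp_force: 66.6
shift mm [-0.5 -0.1  3.3] turn [-0.    -0.001 -0.   ] after-turn axes shift [-0.5 -0.1  3.3]
t 24.2 pos [ 0.5575 -0.0664  0.0333] yaw -3.025 F [-0.2 -0.3 -0.8] w 0.062379757840171135 66.60440325737 j6 -0.23
```

Below the dowel tips with no side load, and the lever is beginning to push. A little more.

```bash
python3 -m creep '[[[0,0,1],[0,0,0]],[[0,0,1],[0,0,0]],[[0,0,0],[0,0,0]]]'
python3 -m creep '[[[0,0,0.7],[0,0,0]],[[0,0,0.7],[0,0,0]],[[0,0,0],[0,0,0]]]'
python3 to.py .558 -.0665 .030 3.258
```

```text
clock: 24.58
eef_pos: [0.5575, -0.0664, 0.0313]
tool_rot: [-0.058, 0.998, -0.0, -0.0]
ft_force: [-0.5, -0.6, -1.6]
grip_width: 0.0627
grasp_force: 66.6
clock: 24.95
eef_pos: [0.5577, -0.0664, 0.0301]
tool_rot: [-0.058, 0.998, -0.0, -0.0]
ft_force: [-0.0, 0.6, -1.5]
grip_width: 0.0625
grasp_force: 67.0
shift mm [-0.3 -0.1  0.1] turn [-0. -0. -0.] after-turn axes shift [-0.3 -0.1  0.1]
t 24.95 pos [ 0.5577 -0.0664  0.0301] yaw -3.025 F [-0.   0.6 -1.5] w 0.06254888064553382 67.03126788139343 j6 -0.23
```

```bash
python3 -m creep '[[[0,0,0.7],[0,0,0]],[[0,0,0.6],[0,0,0]],[[0,0,0],[0,0,0]]]'
python3 to.py .558 -.0665 .030 3.258
```

```text
clock: 25.32
eef_pos: [0.5577, -0.0665, 0.03]
tool_rot: [-0.058, 0.998, -0.0, 0.0]
ft_force: [-3.2, 0.8, 7.5]
grip_width: 0.0627
grasp_force: 67.7
shift mm [-0.3 -0.1 -0. ] turn [-0.001  0.    -0.   ] after-turn axes shift [-0.3 -0.1 -0. ]
t 25.325 pos [ 0.5577 -0.0665  0.03  ] yaw -3.025 F [-3.2  0.8  7.5] w 0.06266391809296687 67.74649143218994 j6 -0.23
```

Contact at about 30 mm, the seat height. I release, rise and look.

```bash
python3 -m creep '[[[0,0,0],[0,0,0]],[[0,0,0],[0,0,0]],[[0,0,0],[0,0,0]]]' 76
python3 -m creep '[[[0,0,-10],[0,0,0]],[[0,0,-30],[0,0,0]],[[0,0,-60],[0,0,0]],[[0,0,-60],[0,0,0]],[[-10,-50,0],[0,0,0]],[[-5,-60,0],[0,0,0]],[[0,-60,0],[0,0,0]],[[0,0,0],[0,0,0]],[[0,0,0],[0,0,0]]]' 50
python3 to.py .5383 .1035 .16 3.258
python3 - <<'E'
from h import *
np.set_printoptions(precision=4,suppress=True)
t=vision.camera("top");s=vision.camera("side")
for n,c in(("t",t),("s",s)):
    W=cloud(c).reshape(-1,3);W=W[~np.isnan(W[:,0])]
    near=np.hypot(*(W[:,:2]-[.5577,-.0665]).T)
    for lo,hi in((.043,.049),(.056,.075)):
        q=W[(near<.035)&(W[:,2]>lo)&(W[:,2]<hi)]
        if len(q)>8: 
            A=np.c_[q[:,:2]-[.5577,-.0665],np.ones(len(q))];print(n,lo,cv2.minEnclosingCircle(q[:,:2].astype(np.float32)),"plane",np.linalg.lstsq(A,q[:,2],rcond=None)[0],len(q),q[:,2].max())
    q=W[(np.hypot(*(W[:,:2]-[.5383,.1035]).T)<.03)&(W[:,2]>.127)&(W[:,2]<.15)]
    if len(q)>8:print("knob",n,cv2.minEnclosingCircle(q[:,:2].astype(np.float32)),q.mean(0))
o=np.hstack([cv2.resize(c["image"][a:a+100,b:b+100],(400,400),interpolation=cv2.INTER_CUBIC) for c,a,b in((s,165,200),(t,140,215))]);cv2.imwrite("pics/s5.png",o)
E
```

```text
clock: 25.7
eef_pos: [0.5576, -0.0665, 0.0284]
tool_rot: [-0.058, 0.998, -0.0, -0.0]
ft_force: [-0.2, -0.0, 0.3]
grip_width: 0.0759
grasp_force: 0.0
clock: 26.82
eef_pos: [0.5916, -0.2335, 0.1881]
tool_rot: [-0.058, 0.998, 0.0, -0.001]
ft_force: [-0.5, -0.1, -3.3]
grip_width: 0.0619
grasp_force: 66.3
shift mm [ 14.2 340.8  28.4] turn [ 0.001 -0.002 -0.001] after-turn axes shift [ 13.8 340.9  28.1]
t 26.825 pos [ 0.5916 -0.2335  0.1881] yaw -3.026 F [-0.5 -0.1 -3.3] w 0.06191277218738988 66.3302206993103 j6 -0.49
knob t ((0.5381885170936584, 0.10276419669389725), 0.012492748908698559) [0.5369 0.1017 0.1425]
knob s ((0.5384917259216309, 0.10386477410793304), 0.013315287418663502) [0.5388 0.1086 0.1392]
```

View pics/s5.png

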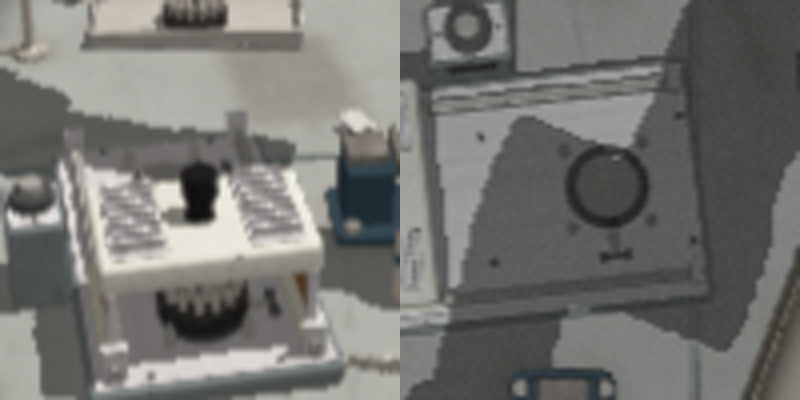

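My mistake: I set the opening to 50 during the rise, so the fingers closed on the fresh rack again and carried it off (seat empty at (607,187) in the right crop). I go back over the seat and check how the rack now hangs.

```bash
python3 -m creep '[[[4,40,0],[0.001,-0.002,0]],[[5,55,10],[0,0,0]],[[5,50,30],[0,0,0]],[[0,24.8,40],[0,0,0]],[[0,0,20],[0,0,0]],[[0,0,0],[0,0,0]],[[0,0,0],[0,0,0]],[[0,0,0],[0,0,0]]]'
python3 to.py .558 -.0665 .03 3.258
python3 - <<'E'
from h import *
np.set_printoptions(precision=4,suppress=True)
s=vision.camera("side")
cv2.imwrite("pics/s6.png",cv2.resize(s["image"][150:250,200:300],(600,600),interpolation=cv2.INTER_CUBIC))
W=cloud(s)
for r in vision.place_of(s,"rack_fresh_center")[:4]: print(r)
# near points of rack front side in slice around x=.535..(rear/front of finger)
ok=~np.isnan(W[...,0])&(abs(W[...,0]-.5577)<.036)&(abs(W[...,1]+.0665)<.036)&(W[...,2]>.05)&(W[...,2]<.14)
q=W[ok];print(len(q))
for xlo in(.527,.535,.57,.58):
    k=q[(q[:,0]>xlo-.004)&(q[:,0]<xlo+.004)];print(xlo,len(k),np.percentile(k[:,2],[2,20,50,90]) if len(k)>3 else "")
E
```

```text
clock: 27.92
eef_pos: [0.5601, -0.0668, 0.0901]
tool_rot: [-0.058, 0.998, -0.001, 0.002]
ft_force: [-0.4, 0.2, -2.8]
grip_width: 0.0612
grasp_force: 66.4
shift mm [ 2.3  0.6 60.1] turn [-0.002  0.004 -0.   ] after-turn axes shift [ 2.   0.5 60.1]
t 27.925 pos [ 0.5601 -0.0668  0.0901] yaw -3.026 F [-0.4  0.2 -2.8] w 0.06123374633733737 66.44585251808167 j6 -0.23
{'position': [240.0, 192.8], 'score': 0.71}
{'position': [245.0, 229.6], 'score': 0.26}
199
0.527 1 
0.535 34 [0.0857 0.0973 0.1011 0.1154]
0.57 40 [0.0842 0.0955 0.1081 0.1179]
0.58 40 [0.086  0.0966 0.1045 0.116 ]
```

View pics/s6.png

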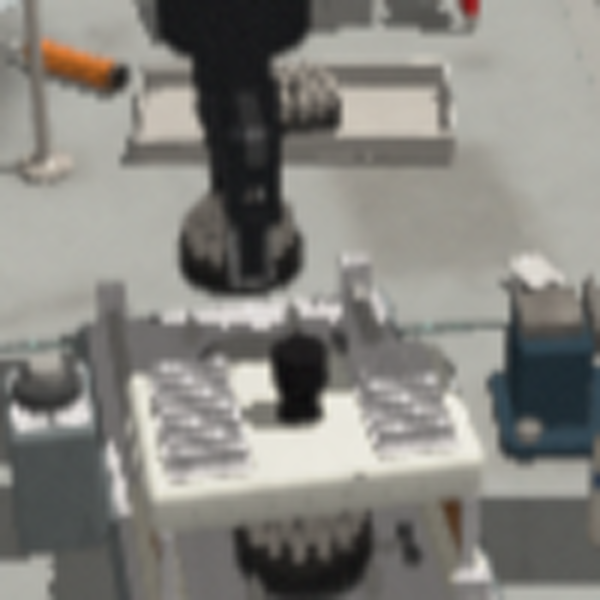

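The rack hangs upright at (241,258), held about 5 mm nearer the fingertips, and its offset to the finger is unchanged. I seat it again.

```bash
python3 -m creep '[[[1,0.4,20],[-0.001,0.001,0]],[[0,0,13],[0,0,0]],[[0,0,6],[0,0,0]],[[0,0,2],[0,0,0]],[[0,0,0],[0,0,0]],[[0,0,0],[0,0,0]],[[0,0,0],[0,0,0]]]'
python3 to.py .5577 -.0665 .035 3.258
```

```text
clock: 28.9
eef_pos: [0.5582, -0.0663, 0.0479]
tool_rot: [-0.058, 0.998, -0.0, 0.001]
ft_force: [-1.0, -0.7, -2.3]
grip_width: 0.0615
grasp_force: 66.5
shift mm [ 0.5 -0.1 12.9] turn [-0.001  0.001 -0.   ] after-turn axes shift [ 0.5 -0.1 12.9]
t 28.9 pos [ 0.5582 -0.0663  0.0479] yaw -3.025 F [-1.  -0.7 -2.3] w 0.06150589538474748 66.5333354473114 j6 -0.23
```

```bash
python3 -m creep '[[[0.3,0,1],[0,0,0]],[[0,0,1],[0,0,0]],[[0,0,1],[0,0,0]],[[0,0,1],[0,0,0]],[[0,0,1],[0,0,0]],[[0,0,1],[0,0,0]],[[0,0,0],[0,0,0]]]'
python3 -m creep '[[[0,0,1],[0,0,0]],[[0,0,1],[0,0,0]],[[0,0,1],[0,0,0]],[[0,0,0],[0,0,0]]]'
python3 to.py .5577 -.0665 .035 3.258
python3 -m creep '[[[0,0,1],[0,0,0]],[[0,0,1],[0,0,0]],[[0,0,0],[0,0,0]]]'
python3 to.py .5577 -.0665 .035 3.258
```

```text
clock: 29.78
eef_pos: [0.5576, -0.0663, 0.0415]
tool_rot: [-0.058, 0.998, -0.0, 0.0]
ft_force: [0.5, 0.6, -1.9]
grip_width: 0.0615
grasp_force: 66.6
clock: 30.28
eef_pos: [0.5574, -0.0663, 0.0384]
tool_rot: [-0.058, 0.998, -0.0, 0.0]
ft_force: [0.0, 0.7, -1.7]
grip_width: 0.0615
grasp_force: 66.6
shift mm [-0.2 -0.2  3.4] turn [-0.  0. -0.] after-turn axes shift [-0.2 -0.2  3.4]
t 30.275 pos [ 0.5574 -0.0663  0.0384] yaw -3.025 F [ 0.   0.7 -1.7] w 0.061548986795977687 66.56538248062134 j6 -0.23
clock: 30.65
eef_pos: [0.5575, -0.0664, 0.0364]
tool_rot: [-0.058, 0.998, -0.0, 0.0]
ft_force: [-0.3, 0.2, -2.7]
grip_width: 0.0615
grasp_force: 66.6
shift mm [-0.2 -0.1  1.4] turn [-0.  0. -0.] after-turn axes shift [-0.2 -0.2  1.4]
t 30.65 pos [ 0.5575 -0.0664  0.0364] yaw -3.025 F [-0.3  0.2 -2.7] w 0.06148851155819071 66.56763911247253 j6 -0.23
```

```bash
python3 -m creep '[[[0,0,0.8],[0,0,0]],[[0,0,0.8],[0,0,0]],[[0,0,0],[0,0,0]]]'
python3 -m creep '[[[0,0,0.7],[0,0,0]],[[0,0,0.7],[0,0,0]],[[0,0,0],[0,0,0]]]'
python3 to.py .5577 -.0665 .035 3.258
```

```text
clock: 31.02
eef_pos: [0.5576, -0.0663, 0.0355]
tool_rot: [-0.058, 0.998, -0.0, 0.0]
ft_force: [-1.3, 0.4, 4.4]
grip_width: 0.0617
grasp_force: 67.3
clock: 31.4
eef_pos: [0.5577, -0.0664, 0.0354]
tool_rot: [-0.058, 0.998, -0.0, 0.001]
ft_force: [-4.5, 0.1, 11.9]
grip_width: 0.0621
grasp_force: 68.3
shift mm [-0.  -0.1  0.4] turn [-0.001  0.001 -0.   ] after-turn axes shift [-0.  -0.1  0.4]
t 31.4 pos [ 0.5577 -0.0664  0.0354] yaw -3.025 F [-4.5  0.1 11.9] w 0.06211957463579517 68.2677161693573 j6 -0.23
```

```bash
python3 -m creep '[[[0,0,0],[0,0,0]],[[0,0,0],[0,0,0]],[[0,0,0],[0,0,0]],[[0,0,0],[0,0,0]],[[0,0,-15],[0,0,0]],[[0,0,-40],[0,0,0]],[[0,0,-60],[0,0,0]],[[0,30,-40],[0,0,0]],[[0,60,0],[0,0,0]],[[0,55,0],[0,0,0]],[[0,26,0],[0,0,0]],[[0,0,0],[0,0,0]]]' 76
python3 to.py .5384 .1035 .16 3.258
python3 - <<'E'
from h import *
np.set_printoptions(precision=4,suppress=True)
t=vision.camera("top");s=vision.camera("side")
for n,c in(("t",t),("s",s)):
    W=cloud(c).reshape(-1,3);W=W[~np.isnan(W[:,0])]
    near=np.hypot(*(W[:,:2]-[.5577,-.0665]).T)
    for lo,hi in((.043,.050),(.056,.075)):
        q=W[(near<.035)&(W[:,2]>lo)&(W[:,2]<hi)]
        if len(q)>8: 
            A=np.c_[q[:,:2]-[.5577,-.0665],np.ones(len(q))];print(n,lo,cv2.minEnclosingCircle(q[:,:2].astype(np.float32)),"plane",np.linalg.lstsq(A,q[:,2],rcond=None)[0],len(q),np.percentile(q[:,2],[50,97]))
o=np.hstack([cv2.resize(c["image"][a:a+100,b:b+100],(400,400),interpolation=cv2.INTER_CUBIC) for c,a,b in((s,150,200),(t,140,215))]);cv2.imwrite("pics/s7.png",o)
E
```

```text
clock: 32.9
eef_pos: [0.5375, 0.1055, 0.1896]
tool_rot: [-0.06, 0.998, -0.0, 0.001]
ft_force: [0.8, -0.5, -0.6]
grip_width: 0.076
grasp_force: 0.0
shift mm [-0.6 -2.1 29.6] turn [-0.     0.002  0.004] after-turn axes shift [-0.6 -2.1 29.6]
t 32.9 pos [0.5375 0.1055 0.1896] yaw -3.022 F [ 0.8 -0.5 -0.6] w 0.07602038510791426 0.0 j6 0.07
t 0.043 ((0.5578478574752808, -0.06622298061847687), 0.0320134274661541) plane [ 0.0179 -0.009   0.0462] 190 [0.0462 0.0493]
t 0.056 ((0.5581903457641602, -0.06635694205760956), 0.028965560719370842) plane [-0.0162 -0.002   0.0599] 155 [0.0596 0.0641]
s 0.043 ((0.5587982535362244, -0.06442002952098846), 0.03240524232387543) plane [-0.0027 -0.0207  0.0463] 72 [0.0464 0.0491]
s 0.056 ((0.5583984851837158, -0.06267526000738144), 0.02890661172568798) plane [0.0109 0.0016 0.0591] 102 [0.0588 0.0623]
```

View pics/s7.png

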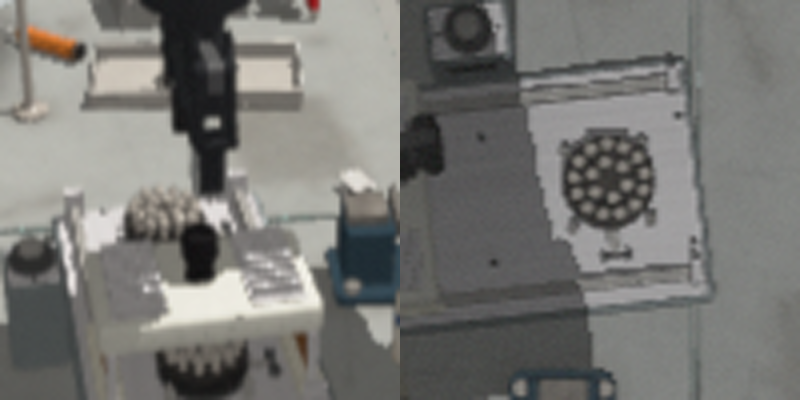

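The right crop shows the fresh rack seated among its four dowels at (607,180). Body top is at 46 mm and level, with the switch lever under its front edge. Now the knob.

```bash
python3 -m creep '[[[-0.6,-2.1,10],[0,0.002,0.004]],[[0,0,20],[0,0,0]],[[0,0,15],[0,0,0]],[[0,0,10],[0,0,0]],[[0,0,4],[0,0,0]],[[0,0,0],[0,0,0]],[[0,0,0],[0,0,0]]]' 42
python3 to.py .5384 .1035 .129 3.258
python3 -m creep '[[[0,0,0],[0,0,0]],[[0,0,0],[0,0,0]],[[0,0,0],[0,0,0]],[[0,0,0],[0,0,0]],[[0,0,0],[0,0,0]]]' 15
python3 to.py .5582 -.0653 .129 3.258
```

```text
clock: 33.88
eef_pos: [0.5389, 0.1016, 0.13]
tool_rot: [-0.056, 0.998, -0.0, -0.0]
ft_force: [-0.0, -0.4, -0.3]
grip_width: 0.0422
grasp_force: 0.0
shift mm [0.3 1.9 1. ] turn [-0.    -0.    -0.004] after-turn axes shift [0.3 1.9 1. ]
t 33.875 pos [0.5389 0.1016 0.13  ] yaw -3.029 F [-0.  -0.4 -0.3] w 0.04222482174061294 0.0 j6 0.07
clock: 34.5
eef_pos: [0.539, 0.1017, 0.1304]
tool_rot: [-0.056, 0.998, -0.0, 0.0]
ft_force: [-1.0, -0.1, 6.0]
grip_width: 0.0227
grasp_force: 58.9
shift mm [  -0.4 -168.1    1.4] turn [-0.     0.    -0.004] after-turn axes shift [   0.3 -168.1    1.4]
t 34.5 pos [0.539  0.1017 0.1304] yaw -3.029 F [-1.  -0.1  6. ] w 0.022714932322900047 58.93111752171535 j6 0.07
```

```bash
python3 -m creep '[[[0,-5,-0.4],[0,0,0]],[[0,-12,0],[0,0,0]],[[0,-18,0],[0,0,0]],[[0,-20,0],[0,0,0]],[[0,-20,0],[0,0,0]],[[0,-20,0],[0,0,0]],[[0,-20,0],[0,0,0]],[[0,-18,0],[0,0,0]],[[0,-14,0],[0,0,0]],[[0,-9,0],[0,0,0]],[[0,-4,0],[0,0,0]],[[0,0,0],[0,0,0]]]'
python3 to.py .5577 -.0665 .130 3.258
```

```text
clock: 36.0
eef_pos: [0.5566, -0.059, 0.1304]
tool_rot: [-0.055, 0.998, -0.001, -0.0]
ft_force: [-0.2, -0.0, 4.8]
grip_width: 0.0225
grasp_force: 59.1
shift mm [-0.3 -7.6  0.4] turn [-0.001 -0.001 -0.006] after-turn axes shift [-0.2 -7.6  0.4]
t 36.0 pos [ 0.5566 -0.059   0.1304] yaw -3.031 F [-0.2 -0.   4.8] w 0.02246832265031578 59.118073327699676 j6 -0.22
```

```bash
python3 -m creep '[[[0,-3,0],[0,0,-0.003]],[[0,-2,0],[0,0,-0.003]],[[0,-1.5,0],[0,0,0]],[[0,0,0],[0,0,0]],[[0,0,0],[0,0,0]]]'
python3 to.py .5577 -.0665 .130 3.258
python3 -m creep '[[[0,-1,0],[0,0,0]],[[0,-0.7,0],[0,0,0]],[[0,0,0],[0,0,0]]]'
python3 to.py .5577 -.0665 .130 3.258
```

```text
clock: 36.62
eef_pos: [0.5572, -0.0646, 0.1304]
tool_rot: [-0.059, 0.998, -0.0, -0.0]
ft_force: [-0.7, 1.5, 5.9]
grip_width: 0.022
grasp_force: 59.1
shift mm [-0.2 -1.9  0.4] turn [-0.    -0.001  0.001] after-turn axes shift [-0.3 -1.9  0.4]
t 36.625 pos [ 0.5572 -0.0646  0.1304] yaw -3.024 F [-0.7  1.5  5.9] w 0.021983737045401082 59.141737925237976 j6 -0.23
clock: 37.0
eef_pos: [0.5574, -0.0662, 0.1304]
tool_rot: [-0.059, 0.998, -0.0, -0.0]
ft_force: [-0.5, 2.4, 6.5]
grip_width: 0.0222
grasp_force: 59.2
shift mm [-0.2 -0.4  0.4] turn [-0.    -0.001  0.001] after-turn axes shift [-0.2 -0.4  0.4]
t 37.0 pos [ 0.5574 -0.0662  0.1304] yaw -3.024 F [-0.5  2.4  6.5] w 0.022243427868602863 59.15096959535731 j6 -0.24
```

```bash
python3 -m creep '[[[0,-0.7,0],[0,0,0]],[[0,-0.5,0],[0,0,0]],[[0,0,0],[0,0,0]]]'
python3 to.py .5577 -.0665 .130 3.258
```

```text
clock: 37.38
eef_pos: [0.5576, -0.0673, 0.1304]
tool_rot: [-0.059, 0.998, -0.0, -0.0]
ft_force: [-0.0, 2.7, 5.1]
grip_width: 0.0226
grasp_force: 59.2
shift mm [-0.2  0.8  0.4] turn [ 0.    -0.001  0.001] after-turn axes shift [-0.2  0.8  0.4]
t 37.375 pos [ 0.5576 -0.0673  0.1304] yaw -3.024 F [-0.   2.7  5.1] w 0.02257888623617455 59.152124795364216 j6 -0.24
```

```bash
python3 -m creep '[[[0,0,0],[0,0,0]],[[0,0,0],[0,0,0]],[[0,0,0],[0,0,0]],[[0,0,-15],[0,0,0]],[[0,0,-30],[0,0,0]],[[0,30,0],[0,0,0]],[[-40,50,0],[0,0,0]],[[-40,14,0],[0,0,0]],[[-5,0,0],[0,0,0]],[[0,0,0],[0,0,0]],[[0,0,0],[0,0,0]]]' 42
python3 to.py .655 .031 .11 3.258
cat > chk.py <<'E'
from h import *
np.set_printoptions(precision=4,suppress=True)
t=vision.camera("top");s=vision.camera("side")
for n,c in(("t",t),("s",s)):
    W=cloud(c).reshape(-1,3);W=W[~np.isnan(W[:,0])]
    q=W[(np.hypot(*(W[:,:2]-[.5577,-.0665]).T)<.03)&(W[:,2]>.127)&(W[:,2]<.15)]
    if len(q)>8:print("knob",n,cv2.minEnclosingCircle(q[:,:2].astype(np.float32)))
    q=W[(np.hypot(*(W[:,:2]-[.655,.031]).T)<.009)&(W[:,2]>.05)&(W[:,2]<.1)]
    if len(q)>3:print("start",n,q.mean(0),np.percentile(q[:,2],[10,50,90]),len(q))
    for r in vision.place_of(c,"start_top")[:2]: print(r["score"],onz(c,r["position"],.088))
np.save("ht.npy",0)
a,b=140,180
o=np.hstack([cv2.resize(c["image"][a:a+110,b:b+110],(400,400),interpolation=cv2.INTER_CUBIC) for c,a,b in((s,150,195),(t,130,200))]);cv2.imwrite("pics/s8.png",o)
# hood yaw from roof edges in top depth
W=cloud(t).reshape(-1,3);W=W[~np.isnan(W[:,0])]
q=W[(W[:,2]>.095)&(W[:,2]<.125)&(abs(W[:,0]-.557)<.085)&(abs(W[:,1]+.066)<.062)]
L=(q[:,:2]-[.5577,-.0665])@np.array([[np.cos(.1166),-np.sin(.1166)],[np.sin(.1166),np.cos(.1166)]])
print("hood unit-frame x",np.percentile(L[:,0],[1,99]),"y",np.percentile(L[:,1],[1,99]),len(L),cv2.minAreaRect(L.astype(np.float32)))
E
python3 chk.py
```

```text
clock: 38.75
eef_pos: [0.6292, 0.0343, 0.1751]
tool_rot: [-0.059, 0.998, -0.0, -0.001]
ft_force: [-0.4, -0.4, 0.1]
grip_width: 0.042
grasp_force: 0.0
shift mm [-25.4  -6.3  65.1] turn [-0.001 -0.002  0.001] after-turn axes shift [-25.3  -6.3  65.1]
t 38.75 pos [0.6292 0.0343 0.1751] yaw -3.025 F [-0.4 -0.4  0.1] w 0.04202552410219047 0.0 j6 -0.06
knob t ((0.5560715794563293, -0.06754136830568314), 0.012142919935286045)
knob s ((0.558227002620697, -0.06582745164632797), 0.01384772453457117)
start s [0.6553 0.0334 0.0922] [0.0866 0.0934 0.0961] 26
0.51 [0.6566 0.0091 0.088 ]
hood unit-frame x [-0.0753  0.0717] y [-0.048   0.0392] 1813 ((-0.0009792521595954895, -0.004055410623550415), (0.1503913700580597, 0.09022175520658493), 0.3469221293926239)
```

View pics/s8.png

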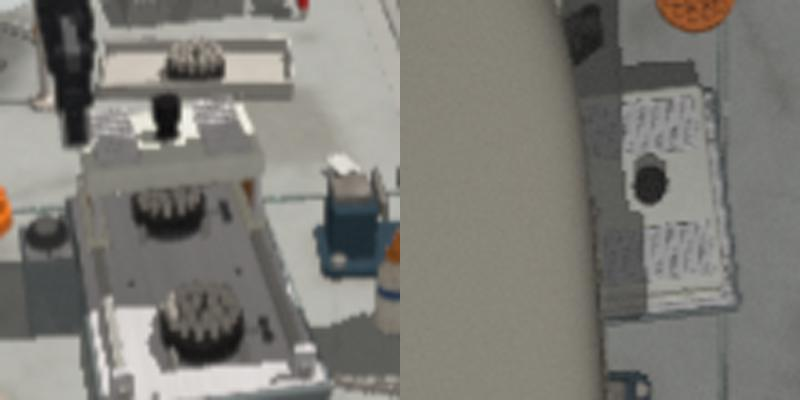

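The side crop shows the hood square over the fresh rack, knob at (167,115). The left rack is undisturbed at (202,320), and the cured rack stands in the tray at (195,60). Now the button.

```bash
python3 -m creep '[[[-25.3,-6.3,0],[0,0,0]],[[0,0,20],[0,0,0]],[[0,0,25],[0,0,0]],[[0,0,15],[0,0,0]],[[0,0,0],[0,0,0]],[[0,0,0],[0,0,0]]]' 0
python3 to.py .655 .0315 .094 3.258
```

```text
clock: 39.7
eef_pos: [0.6564, 0.0319, 0.1158]
tool_rot: [-0.059, 0.998, -0.0, -0.0]
ft_force: [0.2, -0.3, 0.8]
grip_width: -0.0
grasp_force: 0.0
shift mm [ 1.4 -0.2 21.8] turn [-0.001 -0.     0.002] after-turn axes shift [ 1.4 -0.2 21.8]
t 39.7 pos [0.6564 0.0319 0.1158] yaw -3.023 F [ 0.2 -0.3  0.8] w -2.0001675124039685e-05 0.0 j6 -0.07
```

```bash
python3 -m creep '[[[1,0,8],[0,0,0]],[[0,0,6],[0,0,0]],[[0,0,3],[0,0,0]],[[0,0,2],[0,0,0]],[[0,0,0],[0,0,0]]]'
python3 -m creep '[[[0,0,2],[0,0,0]],[[0,0,2],[0,0,0]],[[0,0,0],[0,0,0]]]'
python3 -m creep '[[[0,0,2],[0,0,0]],[[0,0,0],[0,0,0]]]'
```

```text
clock: 40.33
eef_pos: [0.6546, 0.0318, 0.0957]
tool_rot: [-0.059, 0.998, -0.0, -0.001]
ft_force: [-0.2, -0.0, 0.8]
grip_width: -0.0005
grasp_force: 0.6
clock: 40.7
eef_pos: [0.6549, 0.0318, 0.092]
tool_rot: [-0.059, 0.998, -0.0, -0.001]
ft_force: [-1.1, -0.4, 3.4]
grip_width: -0.0001
grasp_force: 1.7
clock: 40.95
eef_pos: [0.655, 0.0319, 0.091]
tool_rot: [-0.059, 0.998, -0.0, -0.0]
ft_force: [-3.1, -0.6, 8.0]
grip_width: -0.0002
grasp_force: 4.0
```

```bash
python3 -m creep '[[[0,0,1],[0,0,0]],[[0,0,0],[0,0,0]]]'
python3 -m creep '[[[0,0,-10],[0,0,0]],[[0,0,-40],[0,0,0]],[[0,0,-60],[0,0,0]],[[40,0,-30],[0,0,0]],[[55,0,0],[0,0,0]],[[55,0,0],[0,0,0]],[[55,30,0],[0,0,0]],[[0,50,0],[0,0,0]],[[0,50,0],[0,0,0]],[[0,50,0],[0,0,0]],[[0,0,0],[0,0,0]],[[0,0,0],[0,0,0]]]'
python3 chk.py; python3 - <<'E'
from h import *
t=vision.camera("top");W=cloud(t).reshape(-1,3);W=W[~np.isnan(W[:,0])]
q=W[(np.hypot(*(W[:,:2]-[.519,-.377]).T)<.037)&(W[:,2]>.008)&(W[:,2]<.05)];print("cured",np.percentile(q[:,2],[5,50,95]),len(q))
E
```

```text
clock: 41.2
eef_pos: [0.655, 0.0319, 0.091]
tool_rot: [-0.059, 0.998, -0.0, 0.0]
ft_force: [-4.8, 0.4, 11.6]
grip_width: -0.0002
grasp_force: 5.8
clock: 42.7
eef_pos: [0.4302, 0.1862, 0.2286]
tool_rot: [-0.059, 0.998, -0.001, -0.001]
ft_force: [0.5, 0.1, -0.1]
grip_width: 0.0
grasp_force: 0.0
knob t ((0.5563051104545593, -0.06713468581438065), 0.011894626542925835)
start t [0.6545 0.0304 0.0927] [0.086  0.0939 0.0968] 38
0.48 [0.6569 0.0234 0.088 ]
knob s ((0.5561602115631104, -0.06406335532665253), 0.012895436957478523)
start s [0.6544 0.0331 0.093 ] [0.0863 0.0947 0.0965] 20
0.46 [ 0.6518 -0.0023  0.088 ]
hood unit-frame x [-0.0751  0.072 ] y [-0.0479  0.0461] 1959 ((-0.001034557819366455, -0.0010045841336250305), (0.15062053501605988, 0.09596209228038788), 0.1815059632062912)
cured [0.01395863 0.02170656 0.03675162] 435
```

The button bottomed out and sprang back. The hood is centred within about 1 mm and square, and the arm is clear, so I hand in.

```bash
python3 -c "
from workcell import workorder
print(workorder.job_done())"
```

```text
the job is handed in; nothing more can be done
None
```

The job is handed in at about 43 s: the cured rack is in the tray, the fresh rack is on its station (I once lifted it off by accident and re-seated it), the hood is squarely over it, and the start button was pressed fully.

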